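Free the packed workpiece from the caddy and clamp it in the machine vice

ROBOT

A 6-joint arm with a two-finger parallel gripper is mounted at the origin on the work surface. World frame = base frame: x ahead of the robot, y to its left, z up, the work surface at z = 0. Lengths are in mm, angles in degrees, forces in N, time in s.
With the tool pointing down it reaches from about 300 to 850 mm from the base axis. Payload 4.2 kg.
Tool frame: the origin (TCP) lies midway between the tips of the shut fingers; the grasp point (between the pads) lies 19 mm behind it; z points along the fingers, y is the direction in which the jaws open and shut (so a half turn about z gives the same grasp; the last joint's range is limited). The gripper opens to 91 mm and grips with 3 to 60 N. Pads are 32 mm wide; open, the fingers measure 118 mm over their backs; the gripper's body (76 mm by 178 mm) begins 60 mm behind the grasp point.
Start: joints at [73.167, 18.312, 89.639, -0, 72.044, -1.146], TCP at [155.477, 553.597, 213.976] pointing down, gripper open.
Joint ranges: [-177.97, 177.97], [-48.28, 115.42], [12.27, 149.76], [-77.06, 257.06], [2.81, 150.46], [-146.56, 146.56]. Speed limits (degrees/s): [147.25, 147.25, 180, 180, 180, 180].

INTERFACE

Orientations are given as [roll, pitch, yaw] about the fixed x, y, z axes, in that order (R = Rz(yaw) Ry(pitch) Rx(roll)).
In Python, from workcell import env gives the robot as it stands.
- The arm moves only by the shell command python3 -m jog 'ROWS' [FORCE]. ROWS is JSON, a list of rows, each an object of numbers: "dx", "dy", "dz": the shift along the world's x, y, z in m; "wx", "wy", "wz": the turn, a rotation vector about the world's x, y, z in rad; "grip": the gripper's target within -1 to 1 (shut at 1, half-way at 0, fully open at -1). In form: [{"dx": .., "dy": .., "dz": .., "wx": .., "wy": .., "wz": .., "grip": ..}, ...]. A call has 1 to 10 rows; each row shifts and turns the commanded pose from where the row before left it; what a row does not reach is not made up. A row lasts 1/10 s, in which the tool goes at most 50 mm and 8.59 degrees, less where a joint would pass 70% of its speed; a pose out of reach is approached as far as the arm can. A call with a gripper value outside its range is refused whole. The fingers move at their own pace and stop on an object; FORCE is the grip in N (left out, the last holds). Time passes only in rows, so rows that do not move let the fingers close. It gives the time, the measured TCP pose, the force and the opening at its end, in the units of the state.
- env.state(): the state, without advancing time (a new reading comes with each control period).
- env.grab_frame(name): name is "side" or "top" or "wrist"; returns the picture (400x640x3 uint8, red, green, blue); there is no depth.
- env.get_calibration(name): a dict with "fx", "fy", "cx", "cy" (pixels), "R" (3x3) and "t" (3): a world point X has camera coordinates R X + t. Camera axes: x right, y down, z forward; pixel columns grow to the right and rows downward; lengths in mm; the calibration is good to about 2 mm. A picture is of the moment at which its call begins: read the wrist's pose just before it. get_calibration takes no time and is no camera call; for the wrist camera it gives the pose at the moment of the call.
- env.job_done(): hands the job in, once; it reports no verdict.
The state is a dict: "time_s": time; "qpos": joint angles; "qvel": joint speeds; "effort": joint torques, N m; "ee_pos": TCP position; "ee_rot": TCP orientation; "force": force on the tool from outside, world axes, zero at the start; "torque": the same for the moment, N m; "gripper_width": finger opening in mm.
Only numpy, scipy, OpenCV 4.12 (cv2) and the standard library are available. Lean on these libraries where they do the work, as an engineer would, in place of code of your own. Each camera call takes 0.05 s, during which the arm holds its last target. There are 200 camera calls.

TASK

The low orange workpiece is packed tight in the plywood caddy, under the carry bar: nudge its neighbours sideways along the row to make finger room on both sides, then lift it out past the bar and set it down without dropping it, lengthwise and centred across the vice's width, flat on the bed between the vice's open jaws. Let go and push the red sliding jaw fully home so that the workpiece is held snugly between both jaws. The two tall riser blocks must stay in the caddy, standing upright, and the oil can, screwdriver and bearing ring must be left where they are.

Things in the scene. Friction and masses are not known exactly. Their poses are not given: they have to be found in the camera images.
- caddy: plywood caddy, fixed, 92 (x) x 290 (y) mm; origin centre of underside, x across it away from the robot, y along its row. Blocks stand on its floor at z = 8. Inside 76 (x) x 270 mm (y ends at +-135). Long walls 8 thick, tops z = 26; end boards 10 thick, tops z = 50. Holds three blocks in a row along y, nearly touching, in any order (workpiece in the middle or at an end); 35 mm or more free at each end of the row
- bar_mid (a point): middle of the caddy's round carry bar, on its axis: 24 mm thick, along the caddy's y, 215 mm above the caddy's underside over x = 0, on a post 20 mm wide (x) and 10 mm thick at each end. A tool pointing straight down cannot pass it: work from the robot's side with the tool leaning about 30 degrees (pointing down and away from the robot)
- workpiece: orange aluminium-alloy workpiece, 70 (x) x 54 (y) x 36 (z) mm, origin at the centre of its underside, x across the caddy. About 0.36 kg (may vary by 30 %). One drilled hole mark in the middle of its top. Grip it across its 54 mm width (y)
- riser_blue: blue riser block, 70 (x) x 54 (y) x 54 (z) mm, origin at the centre of its underside; about 0.45 kg, slides easily on the smooth caddy floor (friction about 0.35). It stands 18 mm higher than the workpiece, so its side can be pushed from above the workpiece
- riser_grey: bare aluminium riser block, same size, origin and mass as the blue one
- vice: green machine vice, fixed; origin on its underside, x away from the robot along the jaw travel. Base 100 mm wide (y), x = -115 to 100; flat bed at z = 30. Fixed jaw: face at x = +50, 35 mm thick, 74 wide, top z = 58. The workpiece goes with its 70 mm length along the vice's x (either way round), at y = 0, between the jaws
- jaw (a joint): travel of the red sliding jaw towards the fixed jaw, m; 0 = fully open, when its clamping face is at vice x = -55 mm (105 mm between the jaws); it starts between 0 and 0.012; 0.035 when it clamps the 70 mm workpiece against the fixed jaw. Slides with about 3 N of friction, no spring: it stays where it is left
- jaw_back (a point): centre of the sliding jaw's rear face (the one to push, towards the vice's +x), 30 mm behind its clamping face, 44 mm above the vice's underside. The jaw is 74 mm wide and 27 mm high, top at 58 mm
- oil_can: yellow oil can, bystander, 52 mm diameter, 115 mm tall, origin at the centre of its underside
- screwdriver: screwdriver with yellow handle, bystander, 170 mm long, lying along its x; origin beneath its middle
- bearing_ring: steel bearing ring, bystander, 64 mm outer diameter, 18 mm high, origin at the centre of its underside
Things that resemble listed ones, but are neither listed nor needed, are in the scene too. Several things have the shape of the workpiece; the one meant has the colours described above.

How it is judged:
By the outcome, as a careful person would: the job done as asked, in the order asked, and still so for the second after the job is handed in, with the robot touching nothing.
It also fails if it takes over 67 s, if anything falls off the work surface, if the arm or the gripper's body presses on something with over 40 N, if the wrist force passes 120 N, or if a joint passes its speed limit or range.

## Working session

There is one attempt and no reset: what is moved stays moved. The work goes in short steps, Python scripts to look and compute and a shell command to move; the robot and the scene stay as the last step left them, time stands still between calls to the robot, and variables do not carry over. Pictures are saved under pics/ and viewed, about 8 in all and at most 12, crops included, and the job is handed in when it is done.

```bash
ls; mkdir -p pics; cat > h.py <<'E'
import numpy as np, cv2
from workcell import env
def snap(cam,fn):
    im=env.grab_frame(cam); cv2.imwrite('pics/'+fn,im[:,:,::-1]); return im
def cal(c):
    k=env.get_calibration(c); return k,np.array(k['R']),np.array(k['t'])
def ray(c,u,v,z,k=None):
    k,R,t=k or cal(c); d=R.T@np.array([(u-k['cx'])/k['fx'],(v-k['cy'])/k['fy'],1]); o=-R.T@t
    return (o+d*(z-o[2])/d[2]).round(1)
def proj(c,X,k=None):
    k,R,t=k or cal(c); p=R@np.array(X,float)+t
    return np.array([k['fx']*p[0]/p[2]+k['cx'],k['fy']*p[1]/p[2]+k['cy']]).round(1)
E
python3 - <<'E'
from h import *
a=snap('top','top0.png');b=snap('side','side0.png')
s=env.state();print(s['time_s'],s['ee_pos'],s['ee_rot'],s['force'],s['gripper_width'])
for c in('top','side'):
    k,R,t=cal(c);print(c,(-R.T@t).round(),R.round(2).tolist(),k['fx'])
E
```

```text
pics
0.1 [155.32857047 553.16123832 213.20259608] [-1.79907991e+02 -1.40350536e-03  1.64314001e+02] [ 0.80111588  0.76122153 -0.20597198] 91.0621151407581
top [ 535.   55. 1213.] [[-0.0, -1.0, 0.02], [-1.0, 0.0, -0.04], [0.04, -0.02, -1.0]] 459.30946779209376
side [550. 756. 822.] [[-1.0, -0.04, -0.0], [-0.02, 0.7, -0.71], [0.03, -0.71, -0.7]] 368.1602860733698
```

View pics/top0.png

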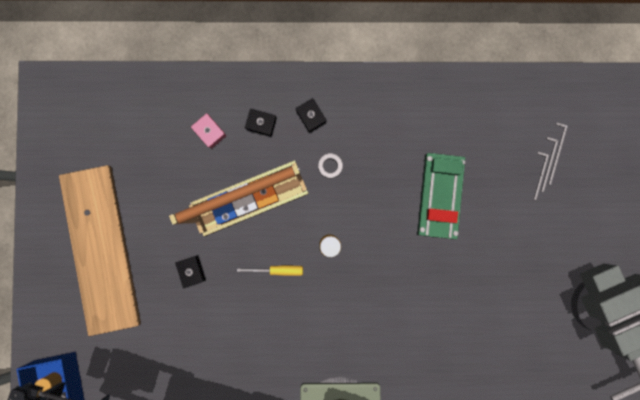

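View pics/side0.png

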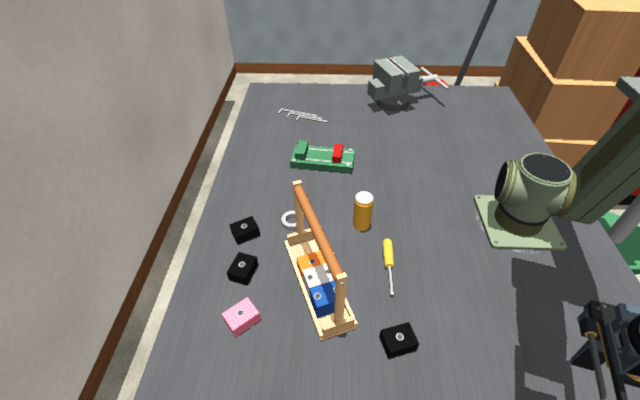

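The top view shows the caddy around (248,198), with the row running blue (225,215), grey (245,206), orange (266,197), so the workpiece is at the -y end. The vice is at (442,197), its red jaw at (443,215), the oil can at (330,246), the ring at (330,165) and the screwdriver at (270,270). I'll zoom in to measure.

```bash
python3 - <<'E'
import cv2,numpy as np
a=cv2.imread('pics/top0.png');b=cv2.imread('pics/side0.png')
c=cv2.resize(a[140:255,160:320],None,fx=5,fy=5,interpolation=cv2.INTER_CUBIC)
cv2.imwrite('pics/c1.png',c)
d=cv2.resize(a[145:245,410:475],None,fx=6,fy=6,interpolation=cv2.INTER_CUBIC)
e=cv2.resize(b[225:345,280:360],None,fx=5,fy=5,interpolation=cv2.INTER_CUBIC)
cv2.imwrite('pics/c2.png',np.hstack([d,e]))
E
```

```text
(no output)
```

View pics/c1.png

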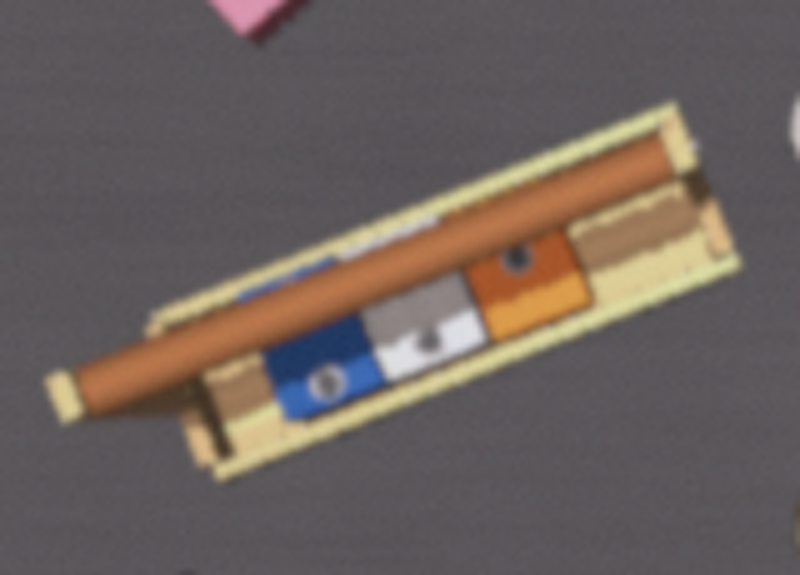

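View pics/c2.png

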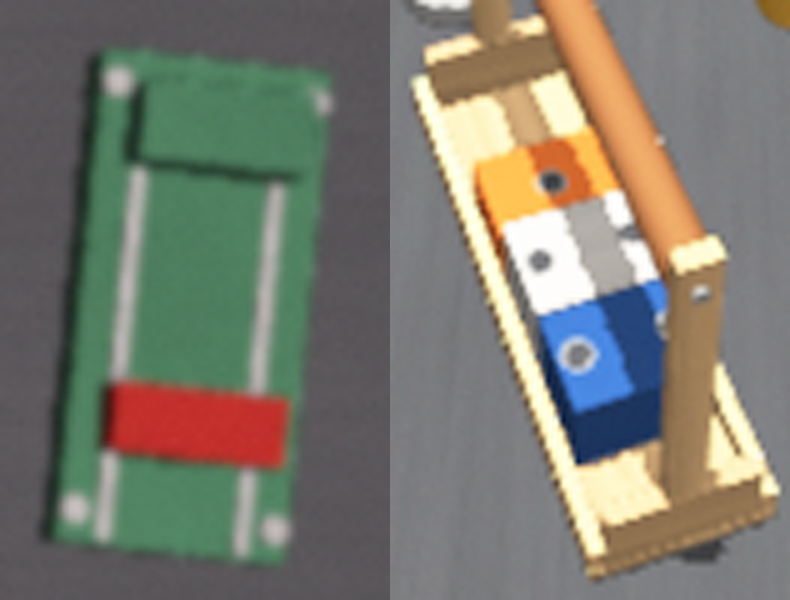

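```bash
cat > m.py <<'E'
from h import *
from scipy.optimize import least_squares
T=cal('top');S=cal('side')
c1=lambda u,v:((u+.5)/5+159.5,(v+.5)/5+139.5); c2=lambda u,v:((u+.5)/6+409.5,(v+.5)/6+144.5); c3=lambda u,v:((u-390+.5)/5+279.5,(v+.5)/5+224.5)
def fit(obs,x0):
    def P(x,p):
        c,s=np.cos(x[2]),np.sin(x[2]); return [x[0]+c*p[0]-s*p[1],x[1]+s*p[0]+c*p[1],p[2]]
    f=lambda x:np.concatenate([proj('',P(x,p),k)-np.array(uv) for k,uv,p in obs])
    r=least_squares(f,x0,x_scale=[1,1,.01],diff_step=1e-3); print(r.x[:2].round(1),np.degrees(r.x[2]).round(2),'res',r.fun.round(1).tolist()); return r.x
x=fit([(T,c1(217,480),(-46,145,26)),(T,c1(740,266),(-46,-145,26)),(T,c1(672,103),(46,-145,26)),(T,c1(152,318),(46,145,26)),
 (T,c1(63,397),(0,140,227)),(T,c1(684,140),(0,-140,227))],[540,230,.3])
cd=x
y=fit([(T,c1(592,300),(-35,-27,44)),(T,c1(492,340),(-35,27,44)),(T,c1(517,258),(0,0,44)),(S,c3(551,181),(0,0,44))],[540,200,.3])
d=y[:2]-cd[:2];c,s=np.cos(cd[2]),np.sin(cd[2]);print('wp in caddy',c*d[0]+s*d[1],-s*d[0]+c*d[1])
v=fit([(T,c2(140,85),(85,37,58)),(T,c2(135,160),(50,37,58)),(T,c2(300,178),(50,-37,58)),(T,c2(75,507),(-108,43,30)),(T,c2(276,530),(-108,-43,30)),(T,c2(118,80),(93,43,30)),(T,c2(322,100),(93,-43,30))],[540,-200,-.1])
for u,w in((108,382),(290,400),(285,468),(105,450)):
    q=ray('',*c2(u,w),58,T)[:2]-v[:2];c,s=np.cos(v[2]),np.sin(v[2]);print('jaw',(c*q[0]+s*q[1]).round(1),(-s*q[0]+c*q[1]).round(1))
E
python3 m.py
```

```text
[581.4 234.9] 20.98 res [-1.1, -1.2, -0.1, 1.1, 0.8, 0.6, -0.6, -2.2, 0.5, -1.7, -0.9, 2.8]
[597.1 194.6] 17.19 res [-0.3, 1.3, -0.7, -0.3, 0.4, -0.2, 0.2, -0.2]
wp in caddy 0.22261296250820273 -43.26213893112778
[ 593.3 -265. ] -5.72 res [0.4, -1.4, 0.0, -0.2, 1.5, -0.3, -0.4, 3.5, -0.8, 2.9, -0.6, -2.5, -1.8, -2.6]
jaw -45.1 40.2
jaw -45.1 -37.0
jaw -73.9 -37.4
jaw -73.8 38.8
```

```bash
sed -i '/def proj/,$s/\.round(1)//' h.py; python3 m.py; python3 -c "
from h import *
k,R,t=cal('wrist');s=env.state();print((-R.T@t-s['ee_pos']).round(),(R@np.array([0,0,-1.])).round(2),R.round(2).tolist(),k['fx'])"
```

```text
[581.3 234.4] 22.49 res [0.1, 0.1, -0.0, -0.4, 0.0, -0.5, -0.3, -0.6, 1.4, -0.0, -1.3, 1.3]
[597.2 195.8] 21.72 res [-0.0, 0.1, 0.1, 0.0, -0.0, -0.3, 0.1, 0.1]
wp in caddy -0.028700528056491592 -41.808568457171425
[ 593.  -265.4] -5.87 res [0.7, -1.4, 0.3, -0.2, 1.8, -0.2, -0.3, 3.6, -0.7, 3.1, -0.3, -2.5, -1.5, -2.4]
jaw -45.0 40.6
jaw -44.8 -36.6
jaw -73.5 -37.1
jaw -73.6 39.1
[-63.  18. 171.] [ 0.   -0.24  0.97] [[0.27, 0.96, -0.0], [0.94, -0.26, 0.24], [0.23, -0.07, -0.97]] 286.22186857808754
```

```bash
python3 -m jog '[{"dx":0.034,"dy":-0.034,"wz":0.066,"grip":-1},{"dx":0.034,"dy":-0.034,"wz":0.066},{"dx":0.034,"dy":-0.034,"wz":0.066},{"dx":0.034,"dy":-0.034,"wz":0.066},{"dx":0.034,"dy":-0.034,"wz":0.066},{"dx":0.034,"dy":-0.034,"wz":0.066},{"dx":0.034,"dy":-0.034,"wz":0.066},{"dx":0.034,"dy":-0.034,"wz":0.066},{"dx":0.034,"dy":-0.034,"wz":0.066},{"dx":0.034,"dy":-0.034,"wz":0.066}]'
python3 -m jog '[{"dx":0.022,"dy":-0.02,"wx":0.0495,"wy":-0.121,"grip":1},{"dx":0.022,"dy":-0.02,"wx":0.0495,"wy":-0.121,"grip":1},{"wx":0.0495,"wy":-0.121,"dz":-0.02,"grip":1},{"wx":0.0495,"wy":-0.121,"dz":-0.03,"grip":1},{"dz":-0.03,"grip":1},{"grip":1}]'
cat > look.py <<'E'
import sys
from h import *
k=cal('wrist'); a=snap('wrist',sys.argv[1]); s=env.state()
np.savez('pics/'+sys.argv[1]+'.npz',K=[k[0]['fx'],k[0]['fy'],k[0]['cx'],k[0]['cy']],R=k[1],t=k[2])
print(s['time_s'],s['ee_pos'],s['ee_rot'],s['force'],s['gripper_width'],s['qpos'].round(1) if hasattr(s['qpos'],'round') else s['qpos'])
E
python3 look.py w1.png
```

```text
0.15 [155.37440285 553.23446813 213.33071763] [-1.79924632e+02 -9.73890879e-04  1.64312446e+02] [ 0.57484824 -0.2638584  -0.32754188] 91.4999648811595 [73.2 18.3 89.7 -0.  72.  -1.1]invalid input
invalid input
```

View pics/w1.png

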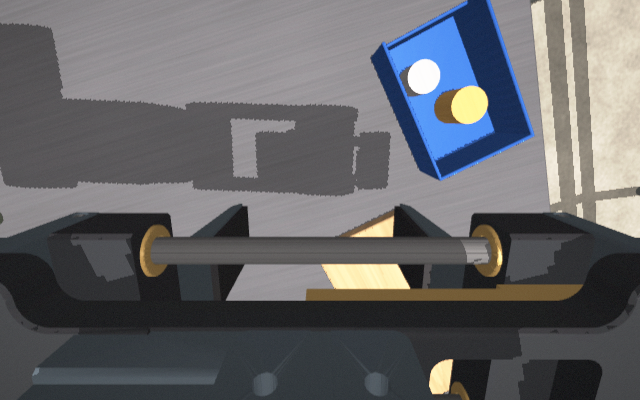

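The move was refused, apparently because each row needs every key. This picture only shows the start pose. I'll resend with full rows.

```bash
python3 -m jog '[{"dx":0.034,"dy":-0.034,"dz":0,"wx":0,"wy":0,"wz":0.066,"grip":-1},{"dx":0.034,"dy":-0.034,"dz":0,"wx":0,"wy":0,"wz":0.066,"grip":-1},{"dx":0.034,"dy":-0.034,"dz":0,"wx":0,"wy":0,"wz":0.066,"grip":-1},{"dx":0.034,"dy":-0.034,"dz":0,"wx":0,"wy":0,"wz":0.066,"grip":-1},{"dx":0.034,"dy":-0.034,"dz":0,"wx":0,"wy":0,"wz":0.066,"grip":-1},{"dx":0.034,"dy":-0.034,"dz":0,"wx":0,"wy":0,"wz":0.066,"grip":-1},{"dx":0.034,"dy":-0.034,"dz":0,"wx":0,"wy":0,"wz":0.066,"grip":-1},{"dx":0.034,"dy":-0.034,"dz":0,"wx":0,"wy":0,"wz":0.066,"grip":-1},{"dx":0.034,"dy":-0.034,"dz":0,"wx":0,"wy":0,"wz":0.066,"grip":-1},{"dx":0.034,"dy":-0.034,"dz":0,"wx":0,"wy":0,"wz":0.066,"grip":-1}]'
```

```text
time_s: 1.15
ee_pos: [496.5, 211.9, 213.9]
ee_rot: [180.0, -0.0, -157.7]
force: [1.2, 0.5, -1.1]
gripper_width: 91.1
```

```bash

python3 -m jog '[{"dx":0.022,"dy":-0.02,"dz":0,"wx":0.0495,"wy":-0.121,"wz":0,"grip":-0.54},{"dx":0.022,"dy":-0.02,"dz":0,"wx":0.0495,"wy":-0.121,"wz":0,"grip":-0.54},{"dx":0,"dy":0,"dz":-0.02,"wx":0.0495,"wy":-0.121,"wz":0,"grip":-0.54},{"dx":0,"dy":0,"dz":-0.03,"wx":0.0495,"wy":-0.121,"wz":0,"grip":-0.54},{"dx":0,"dy":0,"dz":-0.03,"wx":0,"wy":0,"wz":0,"grip":-0.54},{"dx":0,"dy":0,"dz":0,"wx":0,"wy":0,"wz":0,"grip":-0.54}]'
python3 look.py w2.png
```

```text
time_s: 1.75
ee_pos: [535.9, 173.9, 135.2]
ee_rot: [179.6, 27.6, -157.9]
force: [0.6, 0.6, -0.2]
gripper_width: 70.4
1.8 [538.80890342 174.76031195 138.29415323] [ 179.6801343    27.95931861 -157.84542348] [ 1.05165879 -0.15841366  1.24906674] 70.21829936139049 [  14.5   10.4  119.7   10.2   22.6 -106.2]
```

View pics/w2.png

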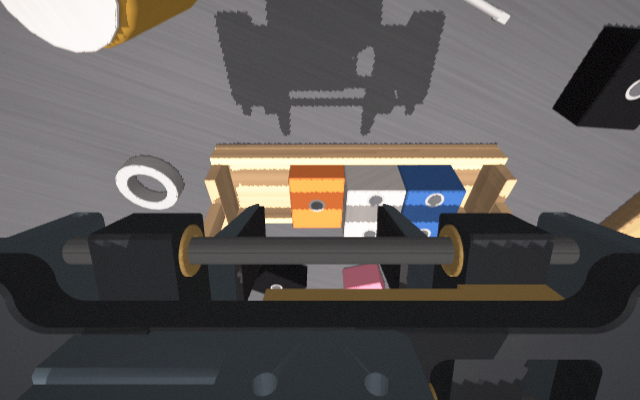

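The wrist view shows the orange block at (291–344, 166–228) with its hole at (317,206). Grey is touching it on the right, then blue, and the caddy's robot-side wall runs along row ~150.

```bash
cat >> h.py <<'E'
def load(fn):
    z=np.load('pics/'+fn+'.npz');K=z['K'];return dict(fx=K[0],fy=K[1],cx=K[2],cy=K[3]),z['R'],z['t']
C=np.array([581.3,234.4]);CA=np.radians(22.4)
def tocad(p,o=C,a=CA): d=np.array(p[:2])-o;c,s=np.cos(a),np.sin(a);return np.array([c*d[0]+s*d[1],-s*d[0]+c*d[1]]).round(1)
def fromcad(p,o=C,a=CA): c,s=np.cos(a),np.sin(a);return (o+[c*p[0]-s*p[1],s*p[0]+c*p[1]]).round(1)
E
python3 - <<'E'
from h import *
k=load('w2.png')
for n,u,v,z in(('hole',317,206,44),('o nl',291,166,44),('o nr',344,166,44),('o fl',292,228,44),('o fr',344,228,44),('blue nr',462,167,62),('b far',463,204,62),('grey nl',344,165,62),('rim L out',215,145,26),('rim R out',497,145,26),('rim L',211,158,26),('rim R',507,158,26)):
    p=ray('',u,v,z,k);print(n,p,tocad(p))
s=env.state();print(s['ee_pos'],s['ee_rot'],tocad(s['ee_pos']))
E
```

```text
hole [600.5 196.6  44. ] [  3.3 -42.3]
o nl [562.3 155.7  44. ] [-47.6 -65.5]
o nr [544.1 200.5  44. ] [-47.3 -17.2]
o fl [642.3 183.5  44. ] [ 37.  -70.3]
o fr [620.8 237.   44. ] [ 37.5 -12.6]
blue nr [496.3 286.2  62. ] [-58.8  80.3]
b far [530.5 316.5  62. ] [-15.7  95.3]
grey nl [531.7 193.3  62. ] [-61.5 -19.1]
rim L out [578.9  85.4  26. ] [ -59.  -136.8]
rim R out [479.6 330.   26. ] [-57.6 127.1]
rim L [595.2  84.1  26. ] [ -44.4 -144.3]
rim R [487.3 350.2  26. ] [-42.8 142.9]
[538.80890342 174.76031195 138.29415323] [ 179.6801343    27.95931861 -157.84542348] [-62.  -38.9]
```

```bash

python3 -m jog '[{"dx":0,"dy":0,"dz":0,"wx":0.013,"wy":-0.032,"wz":0,"grip":1},{"dx":0,"dy":0,"dz":0,"wx":0,"wy":0,"wz":0,"grip":1},{"dx":0,"dy":0,"dz":0,"wx":0,"wy":0,"wz":0,"grip":1},{"dx":0,"dy":0,"dz":0,"wx":0,"wy":0,"wz":0,"grip":1},{"dx":0.016,"dy":0.004,"dz":-0.02,"wx":0,"wy":0,"wz":0,"grip":1},{"dx":0.016,"dy":0.004,"dz":-0.02,"wx":0,"wy":0,"wz":0,"grip":1},{"dx":0.016,"dy":0.004,"dz":-0.016,"wx":0,"wy":0,"wz":0,"grip":1},{"dx":0.016,"dy":0.004,"dz":0,"wx":0,"wy":0,"wz":0,"grip":1},{"dx":0,"dy":0,"dz":0,"wx":0,"wy":0,"wz":0,"grip":1},{"dx":0,"dy":0,"dz":0,"wx":0,"wy":0,"wz":0,"grip":1}]'
python3 -c "
from h import *
s=env.state();print(s['ee_pos'],s['ee_rot'],tocad(s['ee_pos']),s['force'])"
```

```text
time_s: 2.8
ee_pos: [604.1, 191.3, 84.1]
ee_rot: [179.7, 30.2, -157.8]
force: [-0.3, -0.3, 0.2]
gripper_width: 0.5
[604.07983553 191.33041224  84.08334848] [ 179.72186903   30.17021544 -157.78424228] [  4.6 -48.5] [-0.32829541 -0.2993259   0.20681891]
```

```bash

python3 -m jog '[{"dx":0,"dy":0,"dz":-0.014,"wx":0,"wy":0,"wz":0,"grip":1},{"dx":0,"dy":0,"dz":-0.014,"wx":0,"wy":0,"wz":0,"grip":1},{"dx":0,"dy":0,"dz":0,"wx":0,"wy":0,"wz":0,"grip":1},{"dx":-0.0016,"dy":0.004,"dz":0,"wx":0,"wy":0,"wz":0,"grip":1},{"dx":-0.0016,"dy":0.004,"dz":0,"wx":0,"wy":0,"wz":0,"grip":1},{"dx":-0.0016,"dy":0.004,"dz":0,"wx":0,"wy":0,"wz":0,"grip":1},{"dx":-0.0016,"dy":0.004,"dz":0,"wx":0,"wy":0,"wz":0,"grip":1},{"dx":-0.0016,"dy":0.004,"dz":0,"wx":0,"wy":0,"wz":0,"grip":1},{"dx":-0.0016,"dy":0.004,"dz":0,"wx":0,"wy":0,"wz":0,"grip":1}]'
python3 -m jog '[{"dx":-0.0016,"dy":0.004,"dz":0,"wx":0,"wy":0,"wz":0,"grip":1},{"dx":-0.0016,"dy":0.004,"dz":0,"wx":0,"wy":0,"wz":0,"grip":1},{"dx":-0.0016,"dy":0.004,"dz":0,"wx":0,"wy":0,"wz":0,"grip":1},{"dx":-0.0016,"dy":0.004,"dz":0,"wx":0,"wy":0,"wz":0,"grip":1}]'
python3 -c "
from h import *
s=env.state();print(s['ee_pos'],s['ee_rot'],tocad(s['ee_pos']),s['force'])"
```

```text
time_s: 3.7
ee_pos: [594.6, 215.5, 57.3]
ee_rot: [179.8, 30.3, -157.8]
force: [0.3, -2.6, 0.2]
gripper_width: 0.2
time_s: 4.1
ee_pos: [588.3, 231.3, 57.3]
ee_rot: [179.8, 30.3, -157.8]
force: [0.3, -2.7, 0.2]
gripper_width: 0.1
[588.32417378 231.31382722  57.3207873 ] [ 179.75903174   30.29523201 -157.79137032] [ 5.3 -5.5] [ 0.27854945 -2.65992902  0.22022645]
```

```bash

python3 -m jog '[{"dx":-0.0018,"dy":0.0043,"dz":0,"wx":0,"wy":0,"wz":0,"grip":1},{"dx":-0.0018,"dy":0.0043,"dz":0,"wx":0,"wy":0,"wz":0,"grip":1},{"dx":0,"dy":0,"dz":0,"wx":0,"wy":0,"wz":0,"grip":1},{"dx":0.003,"dy":-0.007,"dz":0,"wx":0,"wy":0,"wz":0,"grip":1},{"dx":0.006,"dy":-0.014,"dz":0.007,"wx":0,"wy":0,"wz":0,"grip":1},{"dx":0,"dy":-0.016,"dz":0.03,"wx":0,"wy":0,"wz":0,"grip":1},{"dx":-0.03,"dy":-0.012,"dz":0.03,"wx":0,"wy":0,"wz":0,"grip":-0.54},{"dx":-0.03,"dy":-0.012,"dz":0.02,"wx":0,"wy":0,"wz":0,"grip":-0.54},{"dx":0,"dy":0,"dz":0,"wx":0,"wy":0,"wz":0,"grip":-0.54},{"dx":0,"dy":0,"dz":0,"wx":0,"wy":0,"wz":0,"grip":-0.54}]'
python3 look.py w3.png
```

```text
time_s: 5.1
ee_pos: [533.7, 178.8, 144.4]
ee_rot: [179.8, 30.3, -157.8]
force: [0.4, -0.2, -0.6]
gripper_width: 29.8
5.15 [533.98831461 178.94766065 143.54023192] [ 179.74522723   30.27185976 -157.8013625 ] [ 0.76927452 -0.06400181 -0.84110656] 33.86626320996501 [  15.1    9.2  121.5   11.5   19.6 -107. ]
```

View pics/w3.png

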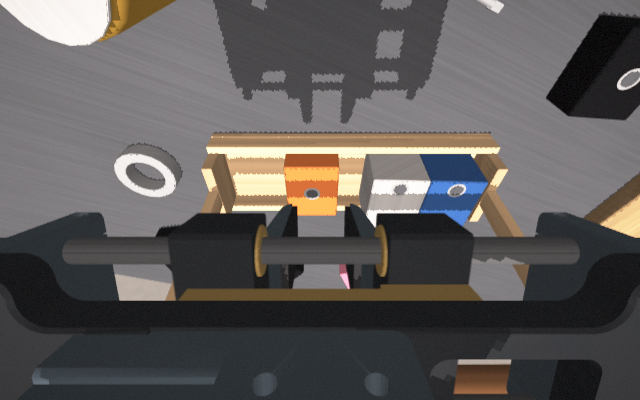

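The gap is open: orange spans (285–338) with its hole at (312,194), and the grey block's left face is now at col ~361. All blocks are upright.

```bash
python3 - <<'E'
from h import *
k=load('w3.png')
for n,u,v,z in(('hole',312,194,44),('o fl',285,215,44),('o fr',338,215,44),('grey l',362,205,35),('grey hole',400,189,62)):
    p=ray('',u,v,z,k);print(n,p,tocad(p))
s=env.state();print(s['ee_pos'],tocad(s['ee_pos']))
E
```

```text
hole [599.6 196.1  44. ] [  2.3 -42.4]
o fl [642.1 179.8  44. ] [ 35.4 -73.6]
o fr [619.6 235.3  44. ] [ 35.8 -13.8]
grey l [602.9 258.1  35. ] [29.  13.7]
grey hole [545.5 264.8  62. ] [-21.5  41.7]
[533.98831461 178.94766065 143.54023192] [-64.9 -33.2]
```

```bash

python3 -m jog '[{"dx":0,"dy":0,"dz":-0.01,"wx":0,"wy":0,"wz":0,"grip":-0.54},{"dx":0.024,"dy":0.0074,"dz":-0.02,"wx":0,"wy":0,"wz":0,"grip":-0.54},{"dx":0.024,"dy":0.0074,"dz":-0.02,"wx":0,"wy":0,"wz":0,"grip":-0.54},{"dx":0.024,"dy":0.0074,"dz":-0.013,"wx":0,"wy":0,"wz":0,"grip":-0.54},{"dx":0,"dy":0,"dz":0,"wx":0,"wy":0,"wz":0,"grip":-0.54},{"dx":0,"dy":0,"dz":0,"wx":0,"wy":0,"wz":0,"grip":-0.54}]'
python3 -c "
from h import *
s=env.state();print(s['ee_pos'],s['ee_rot'],tocad(s['ee_pos']),s['force'])"
```

```text
time_s: 5.75
ee_pos: [604.8, 201.0, 77.4]
ee_rot: [179.7, 29.9, -157.8]
force: [0.3, -0.5, -1.0]
gripper_width: 70.2
[604.77402673 200.98293168  77.42842887] [ 179.69295801   29.94124579 -157.80459948] [  9.  -39.8] [ 0.30853402 -0.51797204 -1.04544404]
```

```bash

python3 -m jog '[{"dx":0.001,"dy":0,"dz":-0.015,"wx":0,"wy":0,"wz":0,"grip":-0.54},{"dx":0,"dy":0,"dz":-0.01,"wx":0,"wy":0,"wz":0,"grip":-0.54},{"dx":0,"dy":0,"dz":-0.008,"wx":0,"wy":0,"wz":0,"grip":-0.54},{"dx":0,"dy":0,"dz":-0.008,"wx":0,"wy":0,"wz":0,"grip":-0.54},{"dx":0,"dy":0,"dz":0,"wx":0,"wy":0,"wz":0,"grip":-0.54}]'
python3 -m jog '[{"dx":0,"dy":0,"dz":-0.006,"wx":0,"wy":0,"wz":0,"grip":-0.54},{"dx":0,"dy":0,"dz":-0.006,"wx":0,"wy":0,"wz":0,"grip":-0.54},{"dx":0,"dy":0,"dz":-0.0045,"wx":0,"wy":0,"wz":0,"grip":-0.54},{"dx":0,"dy":0,"dz":0,"wx":0,"wy":0,"wz":0,"grip":-0.54},{"dx":0,"dy":0,"dz":0,"wx":0,"wy":0,"wz":0,"grip":-0.54}]'
```

```text
time_s: 6.25
ee_pos: [604.7, 200.6, 37.7]
ee_rot: [179.7, 30.0, -157.8]
force: [-1.1, -0.4, -0.2]
gripper_width: 70.2
time_s: 6.75
ee_pos: [606.3, 201.0, 22.9]
ee_rot: [179.7, 30.2, -157.8]
force: [0.2, -0.0, -0.5]
gripper_width: 70.5
```

```bash

python3 -m jog '[{"dx":0,"dy":0,"dz":-0.002,"wx":0,"wy":0,"wz":0,"grip":-0.54},{"dx":0,"dy":0,"dz":0,"wx":0,"wy":0,"wz":0,"grip":1},{"dx":0,"dy":0,"dz":0,"wx":0,"wy":0,"wz":0,"grip":1},{"dx":0,"dy":0,"dz":0,"wx":0,"wy":0,"wz":0,"grip":1},{"dx":0,"dy":0,"dz":0,"wx":0,"wy":0,"wz":0,"grip":1},{"dx":0,"dy":0,"dz":0,"wx":0,"wy":0,"wz":0,"grip":1},{"dx":0,"dy":0,"dz":0,"wx":0,"wy":0,"wz":0,"grip":1}]' 35
python3 -m jog '[{"dx":0,"dy":0,"dz":0.005,"wx":0,"wy":0,"wz":0,"grip":1},{"dx":0,"dy":0,"dz":0.005,"wx":0,"wy":0,"wz":0,"grip":1},{"dx":0,"dy":0,"dz":0,"wx":0,"wy":0,"wz":0,"grip":1}]'
python3 -c "
from h import *
s=env.state();print(s['ee_pos'],s['ee_rot'],tocad(s['ee_pos']),s['force'],s['torque'])"
```

```text
time_s: 7.45
ee_pos: [606.6, 200.9, 20.8]
ee_rot: [179.7, 30.2, -157.8]
force: [-2.7, -0.4, 4.2]
gripper_width: 53.8
time_s: 7.75
ee_pos: [605.8, 201.0, 29.9]
ee_rot: [179.7, 30.1, -157.8]
force: [0.4, -0.3, -3.0]
gripper_width: 53.6
[605.80053415 201.01220619  29.89995943] [ 179.70410446   30.08830229 -157.77372147] [  9.9 -40.2] [ 0.42663219 -0.32519637 -2.99066072] [-0.17175103  0.55805375 -0.01707898]
```

```bash

python3 -m jog '[{"dx":0,"dy":0,"dz":0.01,"wx":0,"wy":0,"wz":0,"grip":1},{"dx":0,"dy":0,"dz":0.013,"wx":0,"wy":0,"wz":0,"grip":1},{"dx":-0.012,"dy":-0.005,"dz":0.01,"wx":0,"wy":0,"wz":0,"grip":1},{"dx":-0.022,"dy":-0.009,"dz":0.015,"wx":0,"wy":0,"wz":0,"grip":1},{"dx":-0.028,"dy":-0.0115,"dz":0.02,"wx":0,"wy":0,"wz":0,"grip":1},{"dx":-0.028,"dy":-0.0115,"dz":0.025,"wx":0,"wy":0,"wz":0,"grip":1},{"dx":-0.028,"dy":-0.0115,"dz":0.03,"wx":0,"wy":0,"wz":0,"grip":1},{"dx":0,"dy":0,"dz":0.04,"wx":0,"wy":0,"wz":0,"grip":1},{"dx":0,"dy":0,"dz":0.03,"wx":0,"wy":0,"wz":0,"grip":1}]'
python3 -m jog '[{"dx":0.004,"dy":-0.04,"dz":0,"wx":0,"wy":0,"wz":-0.06,"grip":1},{"dx":0.004,"dy":-0.04,"dz":0,"wx":0,"wy":0,"wz":-0.06,"grip":1},{"dx":0.004,"dy":-0.04,"dz":0,"wx":0,"wy":0,"wz":-0.06,"grip":1},{"dx":0.004,"dy":-0.04,"dz":0,"wx":0,"wy":0,"wz":-0.06,"grip":1},{"dx":0.004,"dy":-0.04,"dz":0,"wx":0,"wy":0,"wz":-0.06,"grip":1},{"dx":0.004,"dy":-0.04,"dz":0,"wx":0,"wy":0,"wz":-0.06,"grip":1},{"dx":0.004,"dy":-0.04,"dz":0,"wx":0,"wy":0,"wz":-0.06,"grip":1},{"dx":0.004,"dy":-0.04,"dz":0,"wx":0,"wy":0,"wz":-0.07,"grip":1},{"dx":0.004,"dy":-0.04,"dz":0,"wx":0,"wy":0,"wz":0,"grip":1},{"dx":0.004,"dy":-0.04,"dz":0,"wx":0,"wy":0,"wz":0,"grip":1}]'
```

```text
time_s: 8.65
ee_pos: [487.0, 152.2, 224.6]
ee_rot: [179.7, 30.2, -157.8]
force: [1.9, -0.0, -3.1]
gripper_width: 53.7
time_s: 9.65
ee_pos: [527.7, -248.2, 222.1]
ee_rot: [179.6, 30.1, 174.1]
force: [0.0, 0.7, -4.3]
gripper_width: 53.8
```

```bash

python3 -m jog '[{"dx":-0.02,"dy":-0.012,"dz":0,"wx":0,"wy":0,"wz":0,"grip":1},{"dx":0,"dy":0,"dz":0,"wx":0,"wy":0,"wz":0,"grip":1},{"dx":0,"dy":0,"dz":0,"wx":0,"wy":0,"wz":0,"grip":1}]'
python3 look.py w4.png
```

```text
time_s: 9.95
ee_pos: [507.7, -259.2, 222.2]
ee_rot: [179.6, 30.1, 174.0]
force: [0.2, 0.1, -2.1]
gripper_width: 53.5
10.0 [ 508.12146323 -258.81027118  222.56839316] [179.63645027  30.10283589 174.09226667] [ 0.29023272 -0.01375353 -2.60183313] 53.63987883059393 [ -37.2    5.9  111.8   25.    38.9 -137.7]
```

View pics/w4.png

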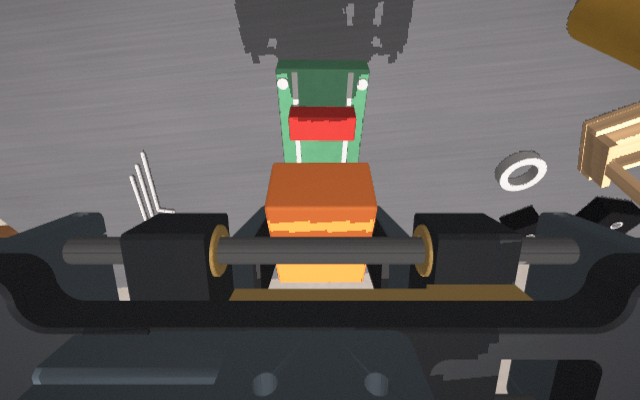

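```bash
python3 - <<'E'
from h import *
import cv2
k=load('w4.png');V=np.array([593.,-265.4]);A=np.radians(-5.87)
print('cam',(-k[1].T@k[2]).round())
for p in((-115,50,30),(-115,-50,30),(-115,50,0),(-75,37,58),(-75,-37,58),(-75,37,31),(-45,37,58),(-45,-37,58)):
    w=fromcad(p,V,A);print(p,proj('',[*w,p[2]],k).round(1))
for u,v,z in((277,70,30),(368,69,30),(290,107,31),(355,107,31),(289,123,58),(355,123,58),(289,139,58),(355,139,58)):
    print(u,v,z,tocad(ray('',u,v,z,k),V,A))
im=cv2.imread('pics/w4.png')[50:170,260:385]
hsv=cv2.cvtColor(im,cv2.COLOR_BGR2HSV)
m=((hsv[...,0]<5)|(hsv[...,0]>175))&(hsv[...,1]>150);m[60+40:]=0
for r in range(54,92,3):
    x=np.where(m[r])[0]; print(r+50,(x.min()+260,x.max()+260) if len(x) else 0, im[r,60])
E
```

```text
cam [ 366. -246.  337.]
(-115, 50, 30) [369.6  66.7]
(-115, -50, 30) [274.   66.8]
(-115, 50, 0) [366.1  56.7]
(-75, 37, 58) [356.4 114.8]
(-75, -37, 58) [287.4 114.8]
(-75, 37, 31) [354.1 103. ]
(-45, 37, 58) [354.1 138.5]
(-45, -37, 58) [289.4 138.7]
277 70 30 [-111.7  -47.2]
368 69 30 [-112.7   48.6]
290 107 31 [-70.1 -36.5]
355 107 31 [-70.1  38.4]
289 123 58 [-65.2 -36. ]
355 123 58 [-65.1  36.3]
289 139 58 [-44.6 -37.6]
355 139 58 [-44.4  38.1]
104 0 [ 83 109  70]
107 (np.int64(291), np.int64(352)) [ 34  38 119]
110 (np.int64(290), np.int64(353)) [ 33  36 120]
113 (np.int64(290), np.int64(354)) [ 32  35 118]
116 (np.int64(289), np.int64(355)) [ 33  37 121]
119 (np.int64(289), np.int64(355)) [ 41  44 157]
122 (np.int64(289), np.int64(355)) [ 72  78 248]
125 (np.int64(289), np.int64(354)) [ 71  78 248]
128 (np.int64(289), np.int64(354)) [ 74  79 248]
131 (np.int64(290), np.int64(354)) [ 70  77 247]
134 (np.int64(290), np.int64(353)) [ 72  78 247]
137 (np.int64(290), np.int64(353)) [ 70  77 246]
140 0 [ 93 117 221]
```

The red jaw's rear top edge is at row 119, its clamping face at row ~140, and its columns are 289–355. That puts the vice at about (594.5, -265), with the jaw face at vice x ≈ -46. I'll move over the bed and descend.

```bash

python3 -m jog '[{"dx":0.034,"dy":-0.0026,"dz":0,"wx":0,"wy":0,"wz":0,"grip":1},{"dx":0.034,"dy":-0.0026,"dz":0,"wx":0,"wy":0,"wz":0,"grip":1},{"dx":0.032,"dy":-0.0024,"dz":-0.02,"wx":0,"wy":0,"wz":0,"grip":1},{"dx":0,"dy":0,"dz":-0.035,"wx":0,"wy":0,"wz":0,"grip":1},{"dx":0,"dy":0,"dz":-0.035,"wx":0,"wy":0,"wz":0,"grip":1},{"dx":0,"dy":0,"dz":-0.025,"wx":0,"wy":0,"wz":0,"grip":1},{"dx":0,"dy":0,"dz":-0.015,"wx":0,"wy":0,"wz":0,"grip":1},{"dx":0,"dy":0,"dz":0,"wx":0,"wy":0,"wz":0,"grip":1},{"dx":0,"dy":0,"dz":0,"wx":0,"wy":0,"wz":0,"grip":1}]'; python3 -c "
from h import *
s=env.state();print(s['ee_pos'],s['ee_rot'],tocad(s['ee_pos'],np.array([594.5,-265]),np.radians(-5.9)),s['force'],s['torque'],s['qpos'])"
```

```text
time_s: 10.9
ee_pos: [609.1, -266.4, 93.7]
ee_rot: [179.7, 30.2, 174.2]
force: [-0.7, -0.1, -2.1]
gripper_width: 53.8
[ 609.1176948  -266.37346039   93.65969559] [179.72688549  30.19355275 174.1848099 ] [14.7  0.1] [-0.69928708 -0.05198713 -2.12235145] [ 0.04628123  0.5641159  -0.02769674] [ -30.93121827   22.02269358  111.4404776    34.61706583   22.54174222
 -144.59909998]
```

```bash

python3 -m jog '[{"dx":0,"dy":0,"dz":-0.008,"wx":0,"wy":0,"wz":0,"grip":1},{"dx":0,"dy":0,"dz":-0.008,"wx":0,"wy":0,"wz":0,"grip":1},{"dx":0,"dy":0,"dz":0,"wx":0,"wy":0,"wz":0,"grip":1},{"dx":0,"dy":0,"dz":0,"wx":0,"wy":0,"wz":0,"grip":1}]'; python3 -c "
from h import *
s=env.state();print(s['ee_pos'],s['ee_rot'],s['qpos'].round(2))"
```

```text
time_s: 11.3
ee_pos: [609.9, -266.5, 79.6]
ee_rot: [179.8, 30.0, 174.1]
force: [0.9, -0.1, -2.9]
gripper_width: 53.8
[ 609.93562025 -266.47600148   79.56101549] [179.84877578  30.01073901 174.08410493] [ -30.75   23.18  112.11   36.47   20.94 -146.47]
```

Joint 6 is at its limit, so I can't descend with this heading. The task allows the workpiece either way round, so I'll raise it and turn it half a turn about the vertical. It stays level and joint 6 comes back towards mid-range.

```bash

python3 -m jog '[{"dx":0,"dy":0,"dz":0.03,"wx":0,"wy":0,"wz":0,"grip":1},{"dx":0,"dy":0,"dz":0.04,"wx":0,"wy":0,"wz":0,"grip":1},{"dx":0,"dy":0,"dz":0.04,"wx":0,"wy":0,"wz":-0.05,"grip":1},{"dx":0,"dy":0,"dz":0.02,"wx":0,"wy":0,"wz":-0.1,"grip":1},{"dx":0,"dy":0,"dz":0,"wx":0,"wy":0,"wz":-0.1,"grip":1},{"dx":0,"dy":0,"dz":0,"wx":0,"wy":0,"wz":-0.1,"grip":1},{"dx":0,"dy":0,"dz":0,"wx":0,"wy":0,"wz":-0.1,"grip":1},{"dx":0,"dy":0,"dz":0,"wx":0,"wy":0,"wz":-0.1,"grip":1},{"dx":0,"dy":0,"dz":0,"wx":0,"wy":0,"wz":0,"grip":1}]'; python3 -c "
from h import *
s=env.state();print(s['ee_pos'],s['ee_rot'],s['qpos'].round(2),s['force'])"
```

```text
time_s: 12.2
ee_pos: [610.2, -265.3, 209.1]
ee_rot: [179.8, 30.0, 142.8]
force: [0.0, 0.4, -2.7]
gripper_width: 53.9
[ 610.2319474  -265.27691811  209.13081549] [179.8027724   29.99401864 142.75549527] [-20.39  14.17 103.23 -14.48  34.49 -63.29] [ 0.01585681  0.422604   -2.72444276]
```

```bash

python3 -m jog '[{"dx":-0.002,"dy":0,"dz":0,"wx":0,"wy":0,"wz":-0.13,"grip":1},{"dx":-0.002,"dy":0,"dz":0,"wx":0,"wy":0,"wz":-0.13,"grip":1},{"dx":-0.002,"dy":0,"dz":0,"wx":0,"wy":0,"wz":-0.13,"grip":1},{"dx":-0.002,"dy":0,"dz":0,"wx":0,"wy":0,"wz":-0.13,"grip":1},{"dx":-0.002,"dy":0,"dz":0,"wx":0,"wy":0,"wz":-0.13,"grip":1},{"dx":-0.002,"dy":0,"dz":0,"wx":0,"wy":0,"wz":-0.13,"grip":1},{"dx":-0.002,"dy":0,"dz":0,"wx":0,"wy":0,"wz":-0.13,"grip":1},{"dx":-0.002,"dy":0,"dz":0,"wx":0,"wy":0,"wz":-0.13,"grip":1},{"dx":-0.002,"dy":0,"dz":0,"wx":0,"wy":0,"wz":-0.13,"grip":1},{"dx":-0.002,"dy":0,"dz":0,"wx":0,"wy":0,"wz":-0.13,"grip":1}]'; python3 -c "
from h import *
s=env.state();print(s['ee_pos'],s['ee_rot'],s['qpos'].round(2),s['force'])"
```

```text
time_s: 13.2
ee_pos: [590.0, -265.7, 208.1]
ee_rot: [179.9, 29.7, 68.8]
force: [0.0, -0.5, -1.7]
gripper_width: 53.9
[ 590.00527295 -265.68416785  208.06233582] [179.87860197  29.65292399  68.75609263] [-10.67  27.67  82.08 -29.86  77.87  18.94] [ 0.0375068  -0.45350317 -1.65637753]
```

```bash

python3 -m jog '[{"dx":0,"dy":0,"dz":0,"wx":0,"wy":0,"wz":-0.13,"grip":1},{"dx":0,"dy":0,"dz":0,"wx":0,"wy":0,"wz":-0.13,"grip":1},{"dx":0,"dy":0,"dz":0,"wx":0,"wy":0,"wz":-0.13,"grip":1},{"dx":0,"dy":0,"dz":0,"wx":0,"wy":0,"wz":-0.13,"grip":1},{"dx":0,"dy":0,"dz":0,"wx":0,"wy":0,"wz":-0.13,"grip":1},{"dx":0,"dy":0,"dz":0,"wx":0,"wy":0,"wz":-0.13,"grip":1},{"dx":0,"dy":0,"dz":0,"wx":0,"wy":0,"wz":-0.13,"grip":1},{"dx":0,"dy":0,"dz":0,"wx":0,"wy":0,"wz":-0.13,"grip":1},{"dx":0,"dy":0,"dz":0,"wx":0,"wy":0,"wz":-0.13,"grip":1},{"dx":0,"dy":0,"dz":0,"wx":0,"wy":0,"wz":-0.13,"grip":1}]'; 
python3 -m jog '[{"dx":0,"dy":0,"dz":0,"wx":0,"wy":0,"wz":0,"grip":1},{"dx":0,"dy":0,"dz":0,"wx":0,"wy":0,"wz":0,"grip":1}]'; python3 -c "
from h import *
s=env.state();print(s['ee_pos'],s['ee_rot'],tocad(s['ee_pos'],np.array([594.5,-265]),np.radians(-5.9)),s['qpos'].round(2),s['force'],s['torque'])"
```

```text
time_s: 14.2
ee_pos: [590.8, -266.7, 207.8]
ee_rot: [-179.9, 29.7, -5.6]
force: [-0.2, -0.4, -3.0]
gripper_width: 53.9
time_s: 14.4
ee_pos: [589.9, -266.9, 208.1]
ee_rot: [180.0, 29.8, -5.4]
force: [-0.2, 0.2, -2.4]
gripper_width: 53.6
[ 589.86198995 -266.90670313  208.0708383 ] [179.98639895  29.77299029  -5.37578885] [-4.4 -2.4] [-21.31  42.1   55.48  -8.41 111.02  73.05] [-0.16143016  0.21733511 -2.40485302] [-0.04840615 -0.3890062  -0.00979536]
```

```bash

python3 -m jog '[{"dx":0,"dy":0.0022,"dz":-0.03,"wx":0,"wy":0,"wz":-0.009,"grip":1},{"dx":0,"dy":0,"dz":-0.035,"wx":0,"wy":0,"wz":0,"grip":1},{"dx":0,"dy":0,"dz":-0.035,"wx":0,"wy":0,"wz":0,"grip":1},{"dx":0,"dy":0,"dz":-0.025,"wx":0,"wy":0,"wz":0,"grip":1},{"dx":0,"dy":0,"dz":-0.01,"wx":0,"wy":0,"wz":0,"grip":1},{"dx":0,"dy":0,"dz":0,"wx":0,"wy":0,"wz":0,"grip":1},{"dx":0,"dy":0,"dz":0,"wx":0,"wy":0,"wz":0,"grip":1}]'; python3 -c "
from h import *
s=env.state();print(s['ee_pos'],s['ee_rot'],tocad(s['ee_pos'],np.array([594.5,-265]),np.radians(-5.9)),s['qpos'].round(2),s['force'],s['torque'])"
```

```text
time_s: 15.1
ee_pos: [590.4, -264.1, 74.7]
ee_rot: [179.8, 29.8, -6.1]
force: [0.2, -0.0, -2.7]
gripper_width: 54.0
[ 590.44820691 -264.07626828   74.70746125] [179.80684846  29.75018556  -6.08069293] [-4.1  0.5] [-21.17  46.59  65.61  -7.66  96.59  75.93] [ 0.17088273 -0.00577938 -2.6824582 ] [-0.16936356 -0.36242322  0.02598064]
```

```bash

python3 -m jog '[{"dx":0,"dy":0,"dz":-0.012,"wx":0,"wy":0,"wz":0,"grip":1},{"dx":0,"dy":0,"dz":-0.01,"wx":0,"wy":0,"wz":0,"grip":1},{"dx":0,"dy":0,"dz":-0.006,"wx":0,"wy":0,"wz":0,"grip":1},{"dx":0,"dy":0,"dz":0,"wx":0,"wy":0,"wz":0,"grip":1},{"dx":0,"dy":0,"dz":0,"wx":0,"wy":0,"wz":0,"grip":1}]'
python3 -m jog '[{"dx":0,"dy":0,"dz":-0.001,"wx":0,"wy":0,"wz":0,"grip":1},{"dx":0,"dy":0,"dz":-0.001,"wx":0,"wy":0,"wz":0,"grip":1},{"dx":0,"dy":0,"dz":0,"wx":0,"wy":0,"wz":0,"grip":1}]'
```

```text
time_s: 15.6
ee_pos: [589.5, -264.2, 45.1]
ee_rot: [179.8, 29.9, -6.2]
force: [0.2, -0.2, -2.8]
gripper_width: 53.9
time_s: 15.9
ee_pos: [589.6, -264.2, 43.4]
ee_rot: [179.8, 29.9, -6.2]
force: [-0.4, 1.2, -2.7]
gripper_width: 54.0
```

```bash

python3 -m jog '[{"dx":0,"dy":0,"dz":-0.001,"wx":0,"wy":0,"wz":0,"grip":1},{"dx":0,"dy":0,"dz":0,"wx":0,"wy":0,"wz":0,"grip":1}]'
python3 -m jog '[{"dx":0,"dy":0,"dz":-0.001,"wx":0,"wy":0,"wz":0,"grip":1},{"dx":0,"dy":0,"dz":0,"wx":0,"wy":0,"wz":0,"grip":1}]'
```

```text
time_s: 16.1
ee_pos: [589.7, -264.2, 43.0]
ee_rot: [179.8, 29.9, -6.2]
force: [0.3, 0.5, 1.0]
gripper_width: 53.6
time_s: 16.3
ee_pos: [589.7, -264.2, 42.9]
ee_rot: [179.8, 29.9, -6.2]
force: [1.2, 0.2, 4.7]
gripper_width: 53.8
```

```bash

python3 -m jog '[{"dx":0,"dy":0,"dz":0,"wx":0,"wy":0,"wz":0,"grip":-0.65},{"dx":0,"dy":0,"dz":0,"wx":0,"wy":0,"wz":0,"grip":-0.65},{"dx":0,"dy":0,"dz":0,"wx":0,"wy":0,"wz":0,"grip":-0.65},{"dx":0,"dy":0,"dz":0,"wx":0,"wy":0,"wz":0,"grip":-0.65},{"dx":0,"dy":0,"dz":0.01,"wx":0,"wy":0,"wz":0,"grip":-0.65},{"dx":0,"dy":0,"dz":0.02,"wx":0,"wy":0,"wz":0,"grip":-0.65},{"dx":0,"dy":0,"dz":0.04,"wx":0,"wy":0,"wz":0,"grip":-0.65},{"dx":0,"dy":0,"dz":0.04,"wx":0,"wy":0,"wz":0,"grip":-0.65}]'
python3 -m jog '[{"dx":-0.015,"dy":0.0015,"dz":0.02,"wx":-0.014,"wy":-0.13,"wz":0,"grip":1},{"dx":-0.025,"dy":0.0025,"dz":0,"wx":-0.014,"wy":-0.13,"wz":0,"grip":1},{"dx":-0.03,"dy":0.003,"dz":0,"wx":-0.014,"wy":-0.13,"wz":0,"grip":1},{"dx":-0.03,"dy":0.003,"dz":0,"wx":-0.014,"wy":-0.13,"wz":0,"grip":1},{"dx":0,"dy":0,"dz":0,"wx":0,"wy":0,"wz":0,"grip":1},{"dx":0,"dy":0,"dz":0,"wx":0,"wy":0,"wz":0,"grip":1},{"dx":0,"dy":0,"dz":0,"wx":0,"wy":0,"wz":0,"grip":1}]'
python3 look.py w5.png; python3 - <<'E'
from h import *
b=snap('side','s5.png');a=snap('top','t5.png')
w=cv2.imread('pics/w5.png')
p=cv2.resize(b[120:190,270:370],(500,350),interpolation=cv2.INTER_CUBIC)[:,:,::-1]
q=cv2.resize(a[145:245,400:480],(280,350),interpolation=cv2.INTER_CUBIC)[:,:,::-1]
cv2.imwrite('pics/m5.png',np.hstack([p,q]))
E
```

```text
time_s: 17.1
ee_pos: [589.2, -264.0, 152.6]
ee_rot: [179.8, 30.0, -6.2]
force: [0.0, 0.1, 0.3]
gripper_width: 75.5
time_s: 17.8
ee_pos: [491.3, -255.0, 172.7]
ee_rot: [179.7, -0.2, -6.2]
force: [0.4, 0.6, 0.1]
gripper_width: 22.2
17.85 [ 491.79096247 -255.06834555  172.34143245] [179.7583462   -0.22456074  -6.13728204] [0.07057901 0.12944277 0.54584649] 17.883574352620855 [-28.5  18.   96.4  -0.2  65.3  67.7]
```

View pics/m5.png

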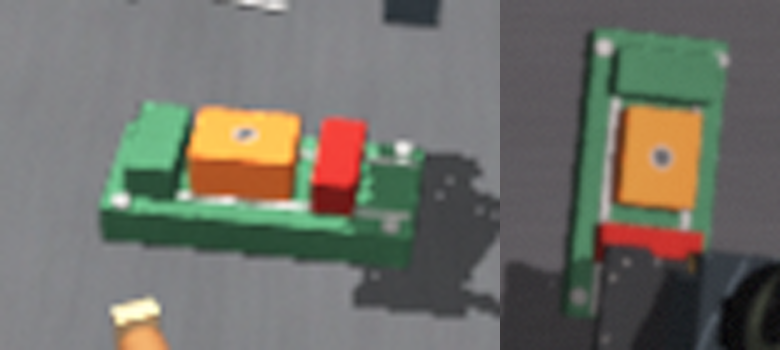

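The workpiece sits flat between the jaws. Its hole is at crop (660,157) in the top view, with small gaps to both jaws. I'll compute the centring and move down behind the jaw.

```bash
python3 -c "
from h import *
V=np.array([594.5,-265]);a=np.radians(-5.9)
T=cal('top')
for n,u,v,z in(('hole',660,157,66),('ftl',617,42,58),('fbl',617,90,58),('fbr',712,101,58),('wl',620,203,66),('wr',697,210,66)):
  print(n,tocad(ray('',400+(u-500+.5)/3.5-.5,145+(v+.5)/3.5-.5,z,T),V,a))
k,R,t=cal('side')
p=ray('side',270+245.5/5-.5,120+134.5/5-.5,66);print('side hole',tocad(p,V,a))
s=env.state();print(tocad(s['ee_pos'],V,a))"
python3 -m jog '[{"dx":-0.002,"dy":0,"dz":-0.04,"wx":0,"wy":0,"wz":0,"grip":1},{"dx":0,"dy":0,"dz":-0.04,"wx":0,"wy":0,"wz":0,"grip":1},{"dx":0,"dy":0,"dz":-0.03,"wx":0,"wy":0,"wz":0,"grip":1},{"dx":0,"dy":0,"dz":-0.015,"wx":0,"wy":0,"wz":0,"grip":1},{"dx":0,"dy":0,"dz":-0.008,"wx":0,"wy":0,"wz":0,"grip":1},{"dx":0,"dy":0,"dz":0,"wx":0,"wy":0,"wz":0,"grip":1},{"dx":0,"dy":0,"dz":0,"wx":0,"wy":0,"wz":0,"grip":1}]'
```

```text
hole [4.7 1.6]
ftl [85.2 38.1]
fbl [50.5 34.9]
fbr [ 49.6 -34.6]
wl [-31.2  27.2]
wr [-30.5 -28.4]
side hole [5.1 0.8]
[-103.4   -0.4]
time_s: 18.65
ee_pos: [488.7, -254.6, 38.8]
ee_rot: [179.8, -0.2, -6.1]
force: [0.4, 0.6, 0.4]
gripper_width: 0.4
```

```bash

python3 -m jog '[{"dx":0.004,"dy":-0.0004,"dz":0,"wx":0,"wy":0,"wz":0,"grip":1},{"dx":0.004,"dy":-0.0004,"dz":0,"wx":0,"wy":0,"wz":0,"grip":1},{"dx":0.004,"dy":-0.0004,"dz":0,"wx":0,"wy":0,"wz":0,"grip":1},{"dx":0.004,"dy":-0.0004,"dz":0,"wx":0,"wy":0,"wz":0,"grip":1},{"dx":0.003,"dy":-0.0003,"dz":0,"wx":0,"wy":0,"wz":0,"grip":1},{"dx":0.003,"dy":-0.0003,"dz":0,"wx":0,"wy":0,"wz":0,"grip":1}]'
python3 -m jog '[{"dx":0.003,"dy":-0.0003,"dz":0,"wx":0,"wy":0,"wz":0,"grip":1},{"dx":0.003,"dy":-0.0003,"dz":0,"wx":0,"wy":0,"wz":0,"grip":1},{"dx":0.003,"dy":-0.0003,"dz":0,"wx":0,"wy":0,"wz":0,"grip":1}]'
```

```text
time_s: 19.25
ee_pos: [508.9, -256.2, 38.2]
ee_rot: [179.8, 0.0, -6.2]
force: [-3.0, -0.8, 1.9]
gripper_width: 0.5
time_s: 19.55
ee_pos: [518.5, -257.3, 38.2]
ee_rot: [179.8, -0.0, -6.2]
force: [-5.0, -1.3, 3.3]
gripper_width: 0.6
```

```bash

python3 -m jog '[{"dx":0.002,"dy":-0.0002,"dz":0,"wx":0,"wy":0,"wz":0,"grip":1},{"dx":0.002,"dy":-0.0002,"dz":0,"wx":0,"wy":0,"wz":0,"grip":1},{"dx":0.002,"dy":-0.0002,"dz":0,"wx":0,"wy":0,"wz":0,"grip":1},{"dx":0,"dy":0,"dz":0,"wx":0,"wy":0,"wz":0,"grip":1}]'
python3 -m jog '[{"dx":0.001,"dy":-0.0001,"dz":0,"wx":0,"wy":0,"wz":0,"grip":1},{"dx":0.001,"dy":-0.0001,"dz":0,"wx":0,"wy":0,"wz":0,"grip":1}]'
python3 -m jog '[{"dx":0.001,"dy":-0.0001,"dz":0,"wx":0,"wy":0,"wz":0,"grip":1},{"dx":0,"dy":0,"dz":0,"wx":0,"wy":0,"wz":0,"grip":1}]'
```

```text
time_s: 19.95
ee_pos: [524.9, -258.0, 38.2]
ee_rot: [179.8, -0.1, -6.2]
force: [-2.0, -1.0, 0.4]
gripper_width: 0.3
time_s: 20.15
ee_pos: [526.3, -258.2, 38.2]
ee_rot: [179.8, -0.0, -6.2]
force: [-4.6, -1.3, 1.2]
gripper_width: 0.7
time_s: 20.35
ee_pos: [527.0, -258.2, 38.2]
ee_rot: [179.8, 0.0, -6.2]
force: [-5.6, -2.0, 2.0]
gripper_width: 0.6
```

```bash

for i in 1; do python3 -m jog '[{"dx":0.001,"dy":-0.0001,"dz":0,"wx":0,"wy":0,"wz":0,"grip":1},{"dx":0.001,"dy":-0.0001,"dz":0,"wx":0,"wy":0,"wz":0,"grip":1},{"dx":0,"dy":0,"dz":0,"wx":0,"wy":0,"wz":0,"grip":1}]'; done
python3 -m jog '[{"dx":0.001,"dy":-0.0001,"dz":0,"wx":0,"wy":0,"wz":0,"grip":1},{"dx":0.001,"dy":-0.0001,"dz":0,"wx":0,"wy":0,"wz":0,"grip":1},{"dx":0,"dy":0,"dz":0,"wx":0,"wy":0,"wz":0,"grip":1}]'
```

```text
time_s: 20.65
ee_pos: [527.0, -258.2, 38.3]
ee_rot: [179.8, 0.2, -6.1]
force: [-10.6, -2.6, 6.2]
gripper_width: 0.6
time_s: 20.95
ee_pos: [527.0, -258.2, 38.3]
ee_rot: [179.9, 0.5, -6.1]
force: [-14.8, -2.5, 10.5]
gripper_width: 0.0
```

```bash

python3 -m jog '[{"dx":0.0015,"dy":-0.0001,"dz":0,"wx":0,"wy":0,"wz":0,"grip":1},{"dx":0.0015,"dy":-0.0001,"dz":0,"wx":0,"wy":0,"wz":0,"grip":1},{"dx":0,"dy":0,"dz":0,"wx":0,"wy":0,"wz":0,"grip":1}]'
python3 -m jog '[{"dx":-0.008,"dy":0.0008,"dz":0,"wx":0,"wy":0,"wz":0,"grip":1},{"dx":-0.012,"dy":0.0012,"dz":0,"wx":0,"wy":0,"wz":0,"grip":1},{"dx":-0.015,"dy":0.0015,"dz":0.02,"wx":0,"wy":0,"wz":0,"grip":1},{"dx":-0.02,"dy":0,"dz":0.04,"wx":0,"wy":0,"wz":0,"grip":1},{"dx":-0.03,"dy":0,"dz":0.04,"wx":0,"wy":0,"wz":0,"grip":1},{"dx":-0.045,"dy":0,"dz":0.02,"wx":0,"wy":0,"wz":0,"grip":1},{"dx":-0.045,"dy":0,"dz":0.01,"wx":0,"wy":0,"wz":0,"grip":1},{"dx":0,"dy":0,"dz":0,"wx":0,"wy":0,"wz":0,"grip":1}]'
python3 - <<'E'
from h import *
b=snap('side','s6.png');a=snap('top','t6.png')
p=cv2.resize(b[120:190,270:370],(500,350),interpolation=cv2.INTER_CUBIC)[:,:,::-1]
q=cv2.resize(a[145:245,400:480],(280,350),interpolation=cv2.INTER_CUBIC)[:,:,::-1]
r=cv2.resize(a[140:290,160:350],(316,250),interpolation=cv2.INTER_CUBIC)[:,:,::-1]
r2=cv2.resize(b[175:345,230:410],(464-200,250),interpolation=cv2.INTER_CUBIC)[:,:,::-1]
bot=np.zeros((250,780,3),np.uint8);bot[:,:316]=r;bot[:,330:330+264]=r2
cv2.imwrite('pics/m6.png',np.vstack([np.hstack([p,q]),bot]))
E
```

```text
time_s: 21.25
ee_pos: [527.0, -258.2, 38.3]
ee_rot: [179.9, 0.8, -6.1]
force: [-21.3, -3.2, 15.4]
gripper_width: 0.3
time_s: 22.05
ee_pos: [356.5, -254.6, 169.9]
ee_rot: [179.8, -0.2, -6.3]
force: [1.2, -0.7, -0.0]
gripper_width: 0.5
```

View pics/m6.png

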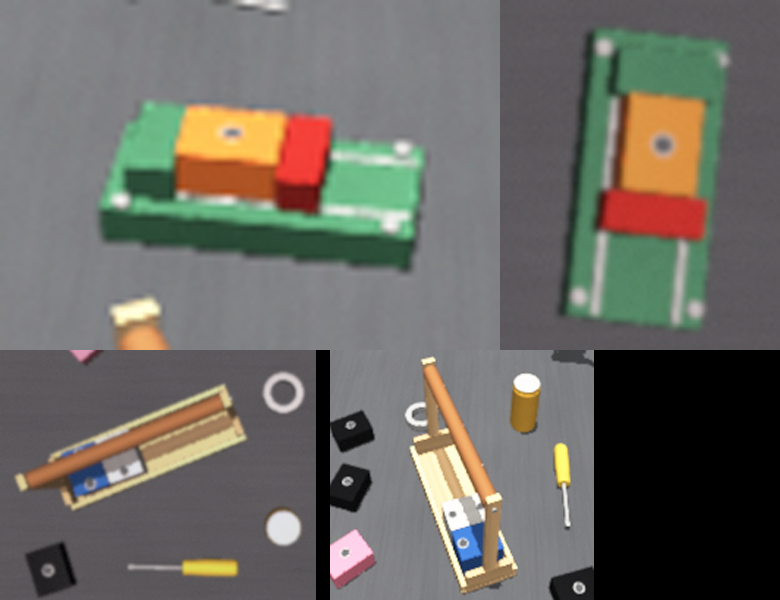

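The final picture shows the workpiece held between the green fixed jaw and the red jaw, with no gaps. Both risers are upright in the caddy, and the can, ring and screwdriver haven't moved. I'm handing the job in.

```bash
python3 -c "
from h import *
env.job_done()"
```

```text
the job is handed in; nothing more can be done
```

The workpiece is clamped in the vice and the job is handed in, at about 22 s on the robot's clock (limit 67 s).

**What I did:**
- The workpiece was at the -y end of the row, with about 66 mm already free beyond it. I only had to push the grey and blue risers, about 32 mm towards +y with 3 N.
- I gripped it at a 30° lean with 35 N, lifted it out past the bar and carried it to the vice.
- Joint 6 reached its limit over the vice (-146.5 of -146.56) before I could lower the workpiece. I raised it again and turned it half a turn about the vertical, then set it down and let go.
- I pushed the red jaw in until it stopped moving while the force rose to 21 N, then backed the arm away.

**Last checks:**
- **Workpiece:** it lies flat and lengthwise on the bed with no visible gap to either jaw. Before the jaw was closed it measured 0.8 to 1.6 mm off centre, depending on the camera.
- **Jaw:** the tool stopped where the clamping face would be at about vice x = -21 mm, against -20 mm for fully home.
- **Everything else:** in the last pictures both risers stand upright in the caddy, and the oil can, screwdriver and bearing ring look undisturbed.

No check failed. The camera estimates of the vice's x position differed by about 3 mm, which the gaps at the jaws allowed for.

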